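Close the praline box and hold it against the tying board's stop

TASK

The praline box on the tying board is packed: close its lid, then slide the closed box straight along the board, square against the sprung plate of the end stop and push until the plate has gone about halfway into its travel (roughly 8 N on the plate), never so far that it bottoms out. Stay there pressing steadily, as a third hand while I tie the box: finish while still holding it, do not let go, and leave the other things on the counter where they are.

Things in the scene. Friction and masses are not known exactly. Their poses are not given: they have to be found in the camera images.
- praline_box: Loose wooden box of chocolates on the tying board (0.6 kg +-25 %; the only box with its lid up). Origin under its middle; z up, x from its front to its hinge side (away from the robot), y to its left. Walls span x -74..66, y -99..101, z 0..35 mm. Lid hinge line at x 67, z 36, along y. Shut, the lid covers z 37..43 and overhangs the end walls by 1 mm.
- lid_edge (a point): Middle of the lid's free edge, halfway through its 6 mm thickness; the lid is a plain board 141 mm from hinge to this edge and 202 mm wide. Axes turn with the lid: shut, they are the box's. A few cm behind the open lid (away from the robot) stand a 170 mm high tray stand of chocolates, to the left, and a tall glass case, to the right: stay clear of both.
- praline_box_lid (a joint): Lid angle in rad: 0 shut, 1.57 upright, at most 1.92 (leaning back, away from the robot). Braked hinge: near upright (1.25 to 1.9) the lid stays where it is left, below that it sinks shut by itself in some seconds; under 1 N near its free edge moves it. It starts near upright.
- tying_board: Light wooden board fixed to the counter, 150 (x) by 322 (y) by 10 mm. Origin on its underside; z up, x away from the robot, y to its left; spans x -75..75, y -152..170 mm, top at z 10. A 28 mm wide, 4 mm deep channel crosses it at y 0. A fixed wooden end stop, 120 mm wide (x) and 38 high over the board, stands at its right end, y -147..-119.
- buffer_plate: Sprung wooden plate before the end stop, 110 (x) by 12 by 30 mm high (z 15..45 of the board), on two steel rods that slide through the stop. Origin at the middle of its face (slick white plastic); axes as the board's. Spring out, the face is at board y -91; pushed in, it moves to -y. A box that meets it askew hardly turns by itself: square it first by pushing off its middle.
- buffer_travel (a joint): How far the sprung plate is pushed in, m: 0 out, 0.008 halfway, 0.016 bottomed. The spring gives 3 N at 0, 7.8 N halfway, 12.6 N at the end; the box's friction on the board (2 to 5 N) comes on top for whoever pushes the box.
- nib_jar: Glass jar with cork lid, 65 mm across, 110 high, left of the work. Origin under its middle. Leave it alone.
- almond_bowl: Glazed oval bowl of almonds, 104 by 142 mm, 95 high, left of the work. Origin under its middle. Leave it alone.
- scoop: Small steel sweet scoop with a turned wooden handle lying right of the work, 138 mm long (y), 42 wide, 21 high. Leave it alone.
- card_stand: Small wooden block holding an upright card, 85 mm wide (y), 57 high, right of the work. Leave it alone.

How it is judged (in metres and radians):
On the way, in this order (a step that is already met when the one before it is completed fails the run):
1. the lid is shut (value of joint praline_box_lid below 0.05 rad), for 0.2 s.
2. the box is pressed against the sprung plate with 5 to 11 N, held steady for a second (contact force between praline_box and buffer_plate between 5 and 11 N), for 1 s.
At the end, for the whole second after the job is handed in: Lid shut (under 0.05 rad); box flat on the board, square to it within 0.06 rad, within 3 cm of its middle line, at rest, its right end pressing the sprung plate with 5 to 11 N (plate 3 to 13.5 mm in), the fingers still pushing the box with over 3 N (all of step 2 and value of joint praline_box_lid below 0.05 rad and value of joint buffer_travel between 0.003 and 0.0135 m and contact force between the fingers and praline_box above 3 N and angle between the y axis of praline_box and the y axis of tying_board, either way round below 0.06 rad and x of praline_box in the frame of tying_board between -0.03 and 0.035 m and angle between praline_box's own z axis and vertical below 0.04 rad and linear speed of praline_box below 0.005 m/s); the arm keeps its last pose, push and grip.
It fails at once if the sprung plate is driven to the end of its travel (value of joint buffer_travel above 0.0155 m).
It fails at once if the nib jar, bowl, scoop or card stand is moved by more than 3 cm (distance of any of nib_jar, almond_bowl, scoop, card_stand from where it was at the start of the episode above 0.03 m).
It also fails if it takes over 61 s, if anything falls off the work surface, if the arm or the gripper's body presses on something with over 40 N, if the wrist force passes 120 N, or if a joint passes its speed limit or range.

ROBOT

A 6-joint arm with a two-finger parallel gripper is mounted at the origin on a cart in front of the work surface, level with it; the furniture and walls round the work are solid. World frame = base frame: x ahead of the robot, y to its left, z up, the work surface at z = 0. Lengths are in mm, angles in degrees, forces in N, time in s.
With the tool pointing down it reaches from about 425 to 925 mm from the base axis. Payload 12.5 kg.
Tool frame: the origin (TCP) lies at the very end of the fingers, on their centre line; the grasp point (between the pads) lies 19 mm behind it; z points along the fingers, y is the line along which they close (so a half turn about z gives the same grasp; the last joint's range is limited). The gripper opens to 85 mm and grips with 20 to 120 N. Pads are 22 mm wide; open, the fingers measure 114 mm over their backs; the gripper's body (76 mm by 85 mm) begins 54 mm behind the grasp point. The pads swing forward as they close: fully open they stand 13 mm farther back than shut.
Start: joints at [-74.175, 28.126, 89.318, -0, 62.55, -6.05], TCP at [232.893, -580.005, 231.327] pointing down, gripper open.
Joint ranges: [-177.58, 177.58], [-47.91, 125.51], [2.72, 160], [-65.01, 245.01], [3.68, 167.84], [-153.87, 153.87]. Speed limits (degrees/s): [127.2, 127.2, 159.86, 180, 180, 180].

INTERFACE

Orientations are given as a 3x3 rotation matrix whose columns are the frame's x, y, z axes.
In Python, from cell import robot gives the robot as it stands.
- The arm moves only by the tool jog_arm, never from a script. Its argument "deltas" is a list of rows, each an object with "dp": the shift along the tool's x, y, z in cm, a list of three; "twist": the turn about the tool's z in degrees. In form: [{"dp": [tx, ty, tz], "twist": twist}, ...]. A call has 1 to 20 rows; each row shifts and turns the commanded pose from where the row before left it, along the tool's axes as they then stand; what a row does not reach is not made up. A row lasts 1/10 s, in which the tool goes at most 50 mm and 8.59 degrees, less where a joint would pass 70% of its speed; a pose out of reach is approached as far as the arm can. A call with a gripper value outside its range is refused whole. "fingers" is the opening, from 0 (shut) to 1 (fully open), set as the call begins (left out, the last holds). The fingers move at their own pace and stop on an object; "grip_force" is the grip in N (left out, the last holds). Time passes only in rows, so rows that do not move let the fingers close. It gives the time, the measured TCP pose, the force, the opening and the grip force at its end, in the units of the state.
- robot.get_obs(): the state, without advancing time (a new reading comes with each control period).
- robot.read_camera(name): name is "side" or "top"; returns a dict with "image" (400x640x3 uint8, red, green, blue), "K" (3x3 intrinsics, pixels), "camera_from_world" (4x4, takes a point from world to camera coordinates). Camera axes: x right, y down, z forward; pixel columns grow to the right and rows downward; lengths in mm; the calibration is good to about 2 mm. A picture is of the moment at which its call begins. There is no depth.
- robot.close_job(): hands the job in; it is judged then, once.
The state is a dict: "clock": time; "q": joint angles; "joint_vel": joint speeds; "joint_efforts": joint torques, N m; "position": TCP position; "orientation": TCP orientation; "contact_force": force on the tool from outside, world axes, zero at the start; "torque": the same for the moment, N m; "finger_gap": opening from 0.0 (shut) to 1.0 (fully open); "grasp_force": force on a finger pad.
Only numpy, scipy, OpenCV 4.12 (cv2) and the standard library are available. Lean on these libraries where they do the work, as an engineer would, in place of code of your own. Each camera call takes 0.05 s, during which the arm holds its last target. There are 200 camera calls.

## Working session

There is one attempt and no reset: what is moved stays moved. The work goes in short steps, Python scripts to look and compute and a tool call to move; the robot and the scene stay as the last step left them, time stands still between calls to the robot, and variables do not carry over. Pictures are saved under pics/ and viewed, at most 10 in all, crops included, and the job is handed in when it is done.

Besides the shell and the picture viewer there is one more tool, called as a command line: name --argument value ..., lists and objects as JSON in quotes. jog_arm: Moves the arm, as the interface text tells. Its arguments: {"type":"object","properties":{"deltas":{"type":"array","items":{"type":"object","properties":{"dp":{"type":"array","items":{"type":"number"}},"twist":{"type":"number"}}}},"fingers":{"type":"number"},"grip_force":{"type":"number"}},"required":["deltas"]}

```bash
mkdir -p pics; python3 - <<'E'
from cell import robot
import cv2,numpy as np
o=robot.get_obs();print(o['clock'],o['position'],o['orientation'],o['contact_force'],o['finger_gap'])
for n in('side','top'):
    c=robot.read_camera(n);cv2.imwrite(f'pics/{n}0.png',c['image'][:,:,::-1])
    np.savez(f'{n}0.npz',**c)
    T=c['camera_from_world'];print(n,c['K'].tolist(),T.round(3).tolist(),(-T[:3,:3].T@T[:3,3]).round(0))
E
```

```text
0.0 [ 232.81887734 -579.77131389  230.74101567] [[ 9.27990765e-01  3.72603082e-01 -2.87031929e-04]
 [ 3.72603171e-01 -9.27990175e-01  1.05405302e-03]
 [ 1.26380593e-04 -1.08510047e-03 -9.99999403e-01]] [-0.21106879  0.09658448 -0.44866799] 1.0006138590530345
side [[502.4154799358724, 0.0, 317.53613044643356], [0.0, 502.4154799358724, 205.76663763786368], [0.0, 0.0, 1.0]] [[0.956, -0.291, 0.019, -486.397], [-0.185, -0.656, -0.732, 109.556], [0.225, 0.696, -0.682, 1638.485], [0.0, 0.0, 0.0, 1.0]] [  116. -1211.  1206.]
top [[468.10901212783574, 0.0, 323.92974368182223], [0.0, 468.10901212783574, 199.95178598119483], [0.0, 0.0, 1.0]] [[-0.022, -1.0, -0.017, -1.622], [-0.981, 0.024, -0.192, 518.545], [0.192, 0.013, -0.981, 1524.656], [0.0, 0.0, 0.0, 1.0]] [ 216.  -34. 1596.]
```

View pics/side0.png

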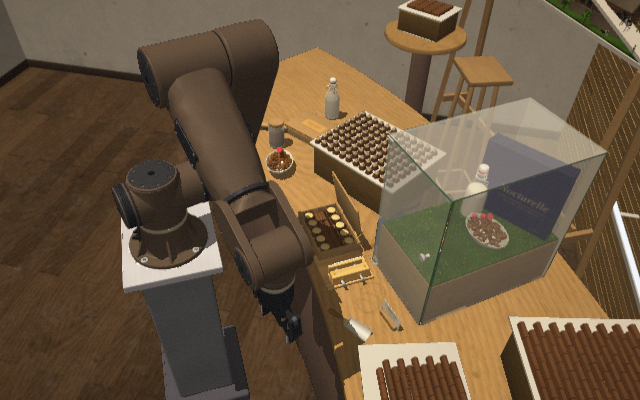

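View pics/top0.png

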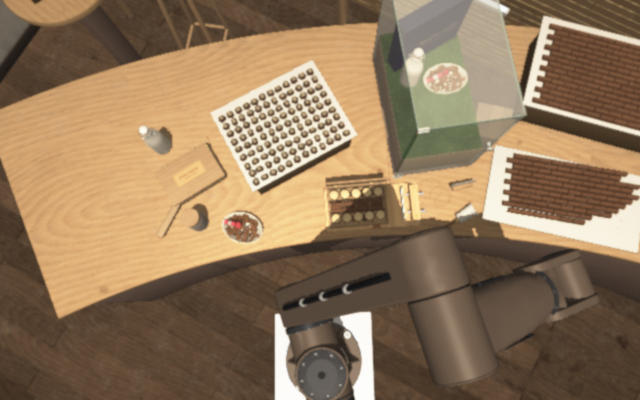

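The side view shows the open box near (325,225) with its lid up at (347,210). In the top view the box is at (357,205), the lid edge at about (360,182), the plate and stop at about (408,203), and the scoop and card at (465,200). I'll zoom in on both.

```bash
python3 - <<'E'
import cv2,numpy as np
a=cv2.imread('pics/top0.png')[150:250,300:500];b=cv2.imread('pics/side0.png')[165:315,285:425]
cv2.imwrite('pics/ct.png',cv2.resize(a,None,fx=4,fy=4,interpolation=cv2.INTER_CUBIC))
cv2.imwrite('pics/cs.png',cv2.resize(b,None,fx=4,fy=4,interpolation=cv2.INTER_CUBIC))
E
```

```text
(no output)
```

View pics/ct.png

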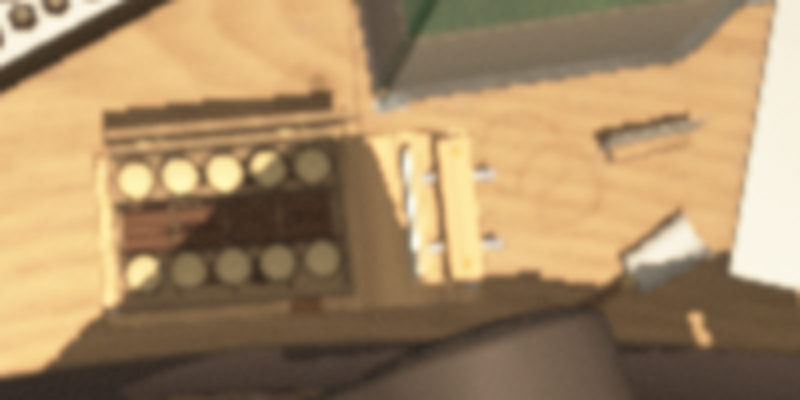

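View pics/cs.png

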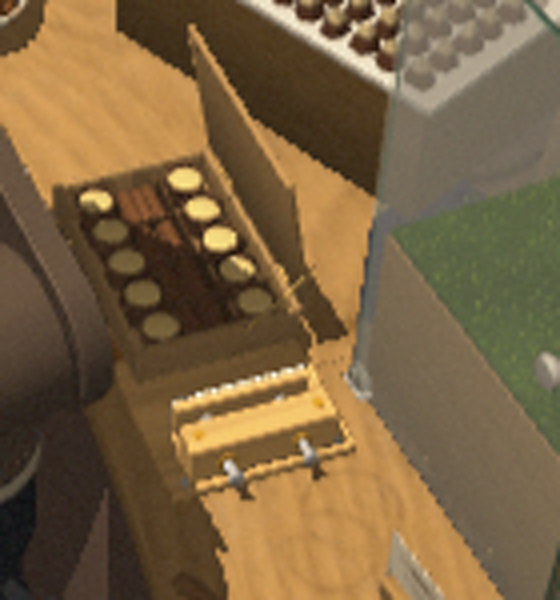

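```bash
cat > h.py <<'E'
import numpy as np
def ray(c,u,v):
    T=c['camera_from_world'];R=T[:3,:3];o=-R.T@T[:3,3]
    return o,R.T@np.linalg.solve(c['K'],[u,v,1.])
def onz(c,u,v,z):
    o,d=ray(c,u,v);return o+d*(z-o[2])/d[2]
def tri(c1,p1,c2,p2):
    o1,d1=ray(c1,*p1);o2,d2=ray(c2,*p2)
    s=np.linalg.lstsq(np.c_[d1,-d2],o2-o1,rcond=None)[0]
    a,b=o1+s[0]*d1,o2+s[1]*d2;return (a+b)/2,np.linalg.norm(a-b)
def proj(c,p):
    T=c['camera_from_world'];q=c['K']@(T[:3,:3]@p+T[:3,3]);return q[:2]/q[2]
E
python3 - <<'E'
from h import *
t=np.load('top0.npz');s=np.load('side0.npz')
ft=lambda p:(p[0]/4+300,p[1]/4+150); fs=lambda p:(p[0]/4+285,p[1]/4+165)
for n,p,z in [('boxLB',(105,150),45),('boxLF',(107,306),45),('boxRB',(340,140),45),('boxRF',(352,296),45),
 ('stop1',(437,137),48),('stop2',(470,135),48),('stop3',(482,283),48),('stop4',(450,285),48),('face1',(403,147),45),('face2',(413,278),45)]:
    print(n,onz(t,*ft(p),z).round(0))
print()
for n,p,z in [('boxLF',(57,188),45),('boxRF',(135,368),45),('boxRB',(312,343),45),('boxLB',(205,152),45),('face1',(310,367),45),('face2',(172,402),45),('stopB',(335,403),48),('stopF',(183,450),48)]:
    print(n,onz(s,*fs(p),z).round(0))
for a,b in [((103,146),(190,28)),((345,124),(293,187)),((370,117),(293,187))]:
    q,e=tri(t,ft(a),s,fs(b));print('lid',q.round(0),e.round(1))
E
```

```text
boxLB [562. -22.  45.]
boxLF [429. -21.  45.]
boxRB [ 566. -222.   45.]
boxRF [ 432. -225.   45.]
stop1 [ 566. -303.   48.]
stop2 [ 567. -331.   48.]
stop3 [ 440. -333.   48.]
stop4 [ 439. -307.   48.]
face1 [ 558. -275.   45.]
face2 [ 446. -277.   45.]

boxLF [432. -37.  45.]
boxRF [ 437. -245.   45.]
boxRB [ 576. -259.   45.]
boxLB [566. -29.  45.]
face1 [ 566. -281.   45.]
face2 [ 454. -285.   45.]
stopB [ 570. -322.   48.]
stopF [ 447. -334.   48.]
lid [542. -23. 180.] 13.0
lid [ 559. -213.  172.] 17.3
lid [ 556. -229.  189.] 9.0
```

```bash
python3 - <<'E'
from h import *
t=np.load('top0.npz');s=np.load('side0.npz')
ft=lambda p:((p-[300,150])*4).round(0); fs=lambda p:((p-[285,165])*4).round(0)
for hx in(566,570):
 for a in (1.35,1.45,1.57,1.7):
  for y in(-22,-224):
   P=np.array([hx-141*np.cos(a)+(1 if y<-100 else 0)*3,y,46+141*np.sin(a)])
   print(hx,a,y,ft(proj(t,P)),fs(proj(s,P)))
# reference: box corners / tray at known heights
print([ft(proj(t,np.array([x,y,z]))) for x,y,z in[(569,-22,46),(571,-224,46)]],[fs(proj(s,np.array([x,y,z]))) for x,y,z in[(569,-22,46),(571,-224,46)]])
full=[(355,130),(262,187)]
print('tray top corner z170',[onz(t,u,v,170).round(0) for u,v in full],'case base',onz(t,395,176,0).round(0),onz(s,285+362/4,165+390/4,0).round(0))
E
```

```text
566 1.35 -22 [103. 145.] [174.  27.]
566 1.35 -224 [365. 135.] [262. 194.]
566 1.45 -22 [103. 127.] [190.  22.]
566 1.45 -224 [364. 117.] [280. 188.]
566 1.57 -22 [102. 105.] [210.  17.]
566 1.57 -224 [363.  95.] [301. 182.]
566 1.7 -22 [102.  83.] [232.  15.]
566 1.7 -224 [362.  73.] [325. 179.]
570 1.35 -22 [103. 140.] [179.  26.]
570 1.35 -224 [364. 130.] [267. 193.]
570 1.45 -22 [102. 122.] [195.  21.]
570 1.45 -224 [364. 112.] [285. 187.]
570 1.57 -22 [102. 100.] [215.  16.]
570 1.57 -224 [363.  90.] [307. 181.]
570 1.7 -22 [101.  78.] [236.  14.]
570 1.7 -224 [362.  68.] [330. 178.]
[array([104., 142.]), array([343., 134.])] [array([206., 145.]), array([290., 312.])]
tray top corner z170 [array([ 720., -119.,  170.]), array([541., 178., 170.])] case base [ 607. -264.    0.] [ 614. -279.    0.]
```

jog_arm --deltas '[{"dp": [0, 0, 0], "twist": 7.3}, {"dp": [0, 0, 0], "twist": 7.3}, {"dp": [0, 0, 0], "twist": 7.3}, {"dp": [1.8, -3.8, 0], "twist": 0}, {"dp": [1.8, -3.8, 0], "twist": 0}, {"dp": [1.8, -3.8, 0], "twist": 0}, {"dp": [1.8, -3.8, 0], "twist": 0}, {"dp": [1.8, -3.8, 0], "twist": 0}, {"dp": [1.8, -3.8, 0], "twist": 0}, {"dp": [1.8, -3.8, 0], "twist": 0}, {"dp": [1.8, -3.8, 0], "twist": 0}, {"dp": [1.8, -3.8, 0], "twist": 0}, {"dp": [1.8, -3.8, 0], "twist": 0}, {"dp": [1.8, -3.8, 0], "twist": 0}, {"dp": [1.9, -4.2, 0], "twist": 0}, {"dp": [0, 0, 0], "twist": 0}]' --fingers 0 --grip_force 60

```text
clock: 1.7
position: [451.2, -116.2, 231.2]
orientation: [[1.0, 0.004, -0.0], [0.004, -1.0, 0.001], [-0.0, -0.001, -1.0]]
contact_force: [-0.8, -0.1, -1.5]
finger_gap: 0.002
grasp_force: 0.0
```

jog_arm --deltas '[{"dp": [3.5, 0, 0], "twist": 0}, {"dp": [3.5, 0, 0], "twist": 0}, {"dp": [3.5, 0, 0], "twist": 0}, {"dp": [3.4, 0, 0], "twist": 0}, {"dp": [0, 0, 0], "twist": 0}, {"dp": [0, 0, 0], "twist": 0}]'

```text
clock: 2.3
position: [588.8, -120.4, 230.4]
orientation: [[1.0, -0.0, -0.002], [-0.0, -1.0, 0.0], [-0.002, -0.0, -1.0]]
contact_force: [-0.6, 0.5, 0.0]
finger_gap: -0.006
grasp_force: 0.0
```

```bash
python3 - <<'E'
from cell import robot
import cv2,numpy as np
from h import *
o=robot.get_obs();print(o['clock'],o['position'])
c=robot.read_camera('side');print(proj(c,o['position']))
a=cv2.resize(c['image'][140:290,250:440,::-1],None,fx=4,fy=4,interpolation=cv2.INTER_CUBIC);cv2.imwrite('pics/s1.png',a)
E
```

```text
2.3 [ 588.75871863 -120.44000146  230.4194149 ]
[355.66360449 176.49364026]
```

View pics/s1.png

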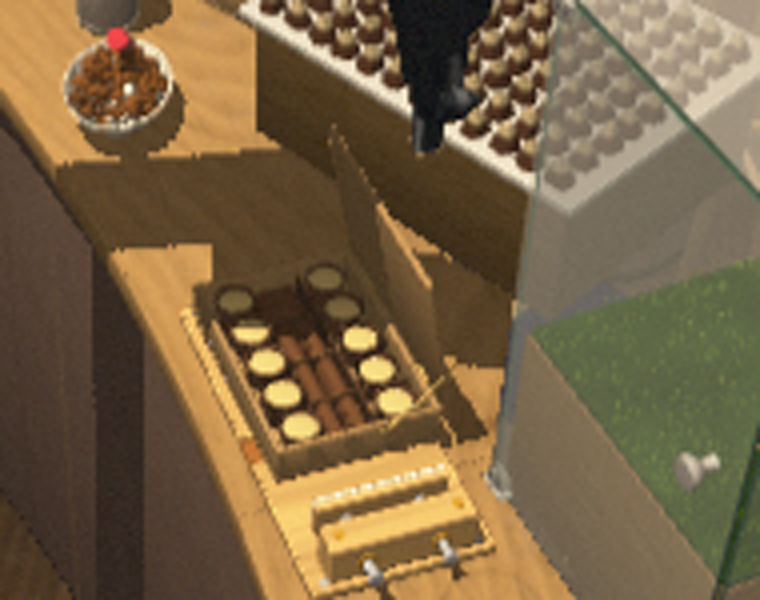

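The fingertip is at crop (427,150), where the calibration predicts it, and it sits behind the lid edge at (383,210). I'll lower it behind the lid and push the lid forward.

jog_arm --deltas '[{"dp": [0, 0, 1.6], "twist": 0}, {"dp": [0, 0, 1.6], "twist": 0}, {"dp": [0, 0, 1.6], "twist": 0}, {"dp": [0, 0, 1.6], "twist": 0}, {"dp": [0, 0, 0], "twist": 0}]'

```text
clock: 2.85
position: [587.4, -120.2, 165.9]
orientation: [[1.0, -0.001, -0.003], [-0.001, -1.0, 0.001], [-0.003, -0.001, -1.0]]
contact_force: [-0.3, 0.1, 0.6]
finger_gap: -0.0
grasp_force: 0.0
```

jog_arm --deltas '[{"dp": [-1, 0, 0], "twist": 0}, {"dp": [-1, 0, 0], "twist": 0}, {"dp": [-1, 0, 0], "twist": 0}, {"dp": [-1, 0, 0], "twist": 0}, {"dp": [-1, 0, 0], "twist": 0}, {"dp": [-1, 0, 0], "twist": 0}, {"dp": [-1, 0, 0], "twist": 0}, {"dp": [-1, 0, 0], "twist": 0}, {"dp": [-1, 0, 0], "twist": 0}, {"dp": [-1, 0, 0], "twist": 0}]'

```text
clock: 3.85
position: [488.3, -120.1, 167.3]
orientation: [[1.0, -0.0, -0.0], [-0.0, -1.0, -0.0], [-0.0, 0.0, -1.0]]
contact_force: [0.6, 0.1, 0.2]
finger_gap: 0.001
grasp_force: 0.0
```

```bash
python3 - <<'E'
from cell import robot
import cv2,numpy as np
from h import *
o=robot.get_obs();print(o['clock'],o['position'],o['contact_force'])
c=robot.read_camera('side')
a=cv2.resize(c['image'][140:290,250:440,::-1],None,fx=4,fy=4,interpolation=cv2.INTER_CUBIC);cv2.imwrite('pics/s2.png',a)
E
```

```text
3.85 [ 488.26053095 -120.10782873  167.29413933] [0.59302141 0.06404063 0.2384088 ]
```

View pics/s2.png

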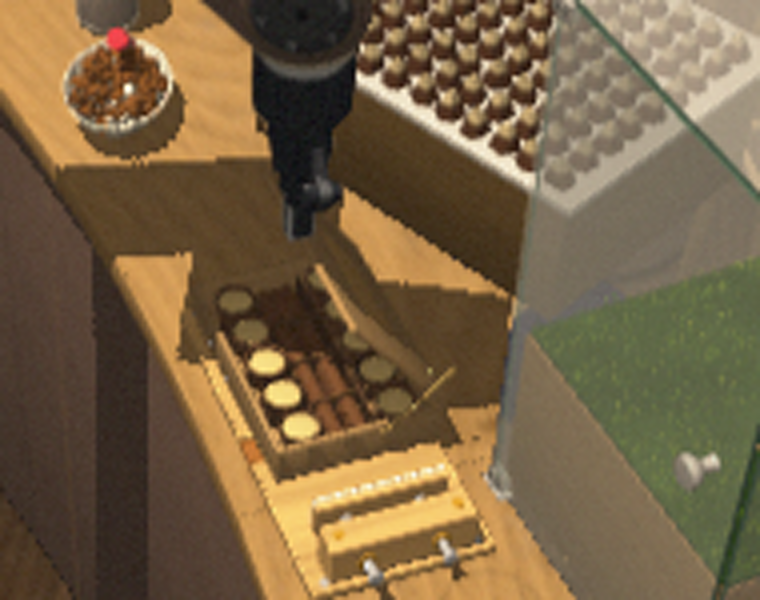

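The lid is past the brake range and is sinking shut. I'll move the tool left, clear of the box, and wait.

jog_arm --deltas '[{"dp": [0.3, -4, 0], "twist": 0}, {"dp": [0.3, -4, 0], "twist": 0}, {"dp": [0.3, -4, 0], "twist": 0}, {"dp": [0.3, -4, 0], "twist": 0}, {"dp": [0, 0, 0], "twist": 0}, {"dp": [0, 0, 0], "twist": 0}, {"dp": [0, 0, 0], "twist": 0}, {"dp": [0, 0, 0], "twist": 0}, {"dp": [0, 0, 0], "twist": 0}, {"dp": [0, 0, 0], "twist": 0}, {"dp": [0, 0, 0], "twist": 0}, {"dp": [0, 0, 0], "twist": 0}, {"dp": [0, 0, 0], "twist": 0}, {"dp": [0, 0, 0], "twist": 0}, {"dp": [0, 0, 0], "twist": 0}, {"dp": [0, 0, 0], "twist": 0}, {"dp": [0, 0, 0], "twist": 0}, {"dp": [0, 0, 0], "twist": 0}, {"dp": [0, 0, 0], "twist": 0}, {"dp": [0, 0, 0], "twist": 0}]'

```text
clock: 5.9
position: [501.2, 39.9, 167.3]
orientation: [[1.0, -0.0, 0.0], [-0.0, -1.0, -0.0], [0.0, 0.0, -1.0]]
contact_force: [0.2, -0.2, -0.8]
finger_gap: -0.001
grasp_force: 0.0
```

jog_arm --deltas '[{"dp": [0, 0, 0], "twist": 0}, {"dp": [0, 0, 0], "twist": 0}, {"dp": [0, 0, 0], "twist": 0}, {"dp": [0, 0, 0], "twist": 0}, {"dp": [0, 0, 0], "twist": 0}, {"dp": [0, 0, 0], "twist": 0}, {"dp": [0, 0, 0], "twist": 0}, {"dp": [0, 0, 0], "twist": 0}, {"dp": [0, 0, 0], "twist": 0}, {"dp": [0, 0, 0], "twist": 0}, {"dp": [0, 0, 0], "twist": 0}, {"dp": [0, 0, 0], "twist": 0}, {"dp": [0, 0, 0], "twist": 0}, {"dp": [0, 0, 0], "twist": 0}, {"dp": [0, 0, 0], "twist": 0}, {"dp": [0, 0, 0], "twist": 0}, {"dp": [0, 0, 0], "twist": 0}, {"dp": [0, 0, 0], "twist": 0}, {"dp": [0, 0, 0], "twist": 0}, {"dp": [0, 0, 0], "twist": 0}]'

```text
clock: 7.9
position: [501.2, 39.9, 167.3]
orientation: [[1.0, -0.0, -0.0], [-0.0, -1.0, -0.0], [-0.0, 0.0, -1.0]]
contact_force: [-0.2, 0.7, 0.9]
finger_gap: 0.003
grasp_force: 0.0
```

```bash
python3 - <<'E'
from cell import robot
import cv2,numpy as np
from h import *
o=robot.get_obs();print(o['clock'],o['position'],o['contact_force'])
s=robot.read_camera('side');t=robot.read_camera('top');np.savez('side1.npz',**s);np.savez('top1.npz',**t)
a=cv2.resize(s['image'][190:290,260:390,::-1],(390*2,300*2),interpolation=cv2.INTER_CUBIC)[:, :]
b=cv2.resize(t['image'][165:245,310:440,::-1],None,fx=6,fy=6,interpolation=cv2.INTER_CUBIC)
cv2.imwrite('pics/s3.png',a);cv2.imwrite('pics/t3.png',b)
print('bowl',onz(t,225,228,80),onz(t,262,228,80))
E
```

```text
7.9 [501.15777359  39.88983861 167.25751211] [-0.1714116   0.7042194   0.89559975]
bowl [427.08980878 311.69775448  80.        ] [424.19017769 190.336749    80.        ]
```

View pics/s3.png

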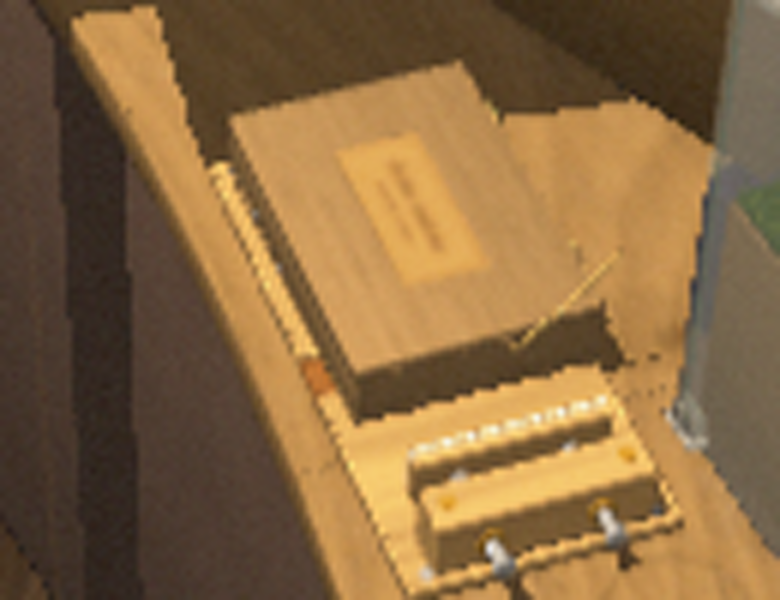

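View pics/t3.png

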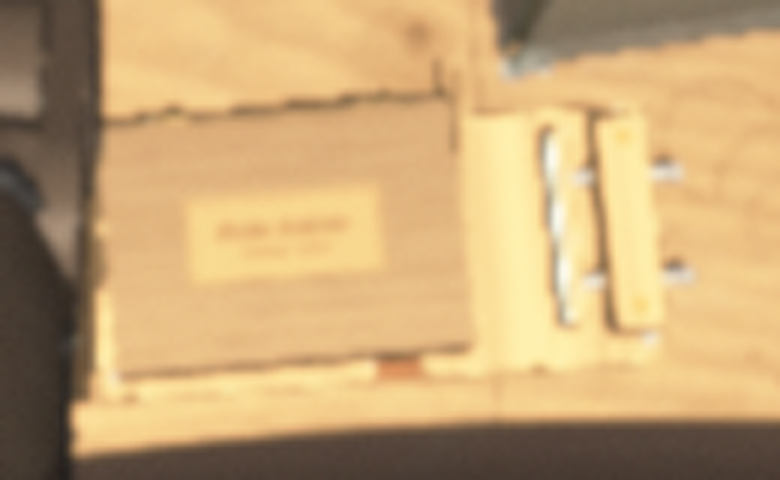

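The lid is shut. In the top crop its front edge runs (118,377)-(470,345) and its back edge (105,120)-(452,92); the plate face runs (548,130)-(568,320). Next I'll fit these edges to sub-pixel to get the yaw.

```bash
cat > meas.py <<'E'
from h import *
import cv2
def edge(c,p,q,z,w=3,n=40,inv=True,lo=.12):
    """strongest gradient across segment p-q (full px); returns fitted world line: point mid, direction angle deg, rms"""
    g=cv2.cvtColor(c['image'],cv2.COLOR_RGB2GRAY).astype(np.float32)
    p,q=np.array(p,float),np.array(q,float);d=(q-p)/np.linalg.norm(q-p);nn=np.array([-d[1],d[0]])
    ts=np.linspace(lo,1-lo,n);off=np.arange(-w,w+.01,.1)
    P=[]
    for t in ts:
        xy=p+(q-p)*t+off[:,None]*nn
        v=cv2.remap(g,xy[:,0].astype(np.float32)[None],xy[:,1].astype(np.float32)[None],cv2.INTER_CUBIC)[0]
        k=np.abs(np.gradient(cv2.GaussianBlur(v[None],(0,0),4)[0]));i=k.argmax()
        P.append(onz(c,*(xy[i]),z)[:2])
    P=np.array(P)
    vx,vy,x0,y0=cv2.fitLine(P.astype(np.float32),cv2.DIST_HUBER,0,.5,.01).ravel()
    r=(P-[x0,y0])@[-vy,vx]
    return np.array([x0,y0]).round(1),round(float(np.degrees(np.arctan2(vy,vx))),2),round(float(np.median(abs(r))),2)
E
python3 - <<'E'
from meas import *
t=dict(np.load('top1.npz'));s=dict(np.load('side1.npz'))
T=lambda a:(a[0]/6+310-.4,a[1]/6+165-.4);S=lambda a:(a[0]/6+260-.4,a[1]/6+190-.4)
for n,a,b,z in [('lid front',(118,377),(470,345),53),('lid back',(105,120),(452,92),53),('lid right',(452,95),(470,345),53),
 ('plate face',(543,130),(560,322),45),('stop L',(597,115),(612,328),48),('stop R',(645,112),(660,325),48),('board front',(110,398),(545,370),10)]:
    print('top',n,*edge(t,T(a),T(b),z))
for n,a,b,z in [('lid front',(230,117),(355,375),53),('lid left',(230,117),(462,63),53),('lid right',(355,375),(603,305),53),('lid back',(462,63),(603,305),53),
 ('plate face',(412,448),(605,392),45),('stop front-top R',(435,520),(655,455),48),('board end',(415,592),(680,520),10),('board front',(215,165),(410,590),10)]:
    print('side',n,*edge(s,S(a),S(b),z))
E
```

```text
top lid front [ 428.  -132.9] -85.68 0.58
top lid back [ 578.9 -124.8] -86.34 1.01
top lid right [ 509.5 -224.5] 1.44 0.61
top plate face [ 505.8 -275. ] 2.64 0.58
top stop L [ 505.6 -304.3] 2.59 0.24
top stop R [ 507.1 -331.9] 2.75 0.76
top board front [ 428.5 -145. ] 89.35 1.53
side lid front [ 434.6 -133.1] -86.54 0.24
side lid left [488.4 -25.9] 3.39 0.35
side lid right [ 505.5 -227.4] 3.49 0.54
side lid back [ 575.6 -130.6] -87.33 2.06
side plate face [ 510.5 -277.4] 3.64 1.14
side stop front-top R [ 510.1 -333.8] 3.44 0.15
side board end [ 511.7 -333.5] 2.58 1.38
side board front [ 432.9 -183.7] 89.93 2.28
```

Box yaw is about 3.5-4° and board yaw about 3°, so the box is square to within about 1°. Its centre line is about 5 mm off, and the gap to the plate is about 50 mm. I'll push with the fingers part open, spread along the board's x, so they make two contacts and hold the box square.

jog_arm --deltas '[{"dp": [0, 0, 0], "twist": -7.75}, {"dp": [0, 0, 0], "twist": -7.75}, {"dp": [0, 0, 0], "twist": -7.75}, {"dp": [0, 0, 0], "twist": -7.75}, {"dp": [0, 0, 0], "twist": -7.75}, {"dp": [0, 0, 0], "twist": -7.75}, {"dp": [0, 0, 0], "twist": -7.75}, {"dp": [0, 0, 0], "twist": -7.75}, {"dp": [0, 0, 0], "twist": -7.75}, {"dp": [0, 0, 0], "twist": -7.75}, {"dp": [0, 0, 0], "twist": -7.75}, {"dp": [0, 0, 0], "twist": -7.75}, {"dp": [-2.4, -0.6, 0], "twist": 0}, {"dp": [0, 0, 3], "twist": 0}, {"dp": [0, 0, 3], "twist": 0}, {"dp": [0, 0, 3], "twist": 0}, {"dp": [0, 0, 3], "twist": 0}, {"dp": [0, 0, 1.3], "twist": 0}, {"dp": [0, 0, 1.2], "twist": 0}, {"dp": [0, 0, 0], "twist": 0}]' --fingers 0.6

```text
clock: 10.0
position: [496.0, 15.6, 21.2]
orientation: [[-0.052, 0.999, -0.002], [0.999, 0.052, 0.0], [0.0, -0.002, -1.0]]
contact_force: [-0.3, 0.5, -0.1]
finger_gap: 0.6
grasp_force: 0.0
```

```bash
python3 - <<'E'
from cell import robot
import cv2,numpy as np
o=robot.get_obs();print(o['position'],o['contact_force'],o['finger_gap'],o['q'])
s=robot.read_camera('side')
cv2.imwrite('pics/s4.png',cv2.resize(s['image'][170:290,245:390,::-1],None,fx=5,fy=5,interpolation=cv2.INTER_CUBIC))
E
```

```text
[496.02174781  15.61338411  21.21230112] [-0.31127714  0.47007676 -0.10133511] 0.6004531120352607 [-5.82537554e+00  3.69800214e+01  1.17327038e+02 -1.16460509e-02
  2.57952394e+01 -8.78974100e+00]
```

View pics/s4.png

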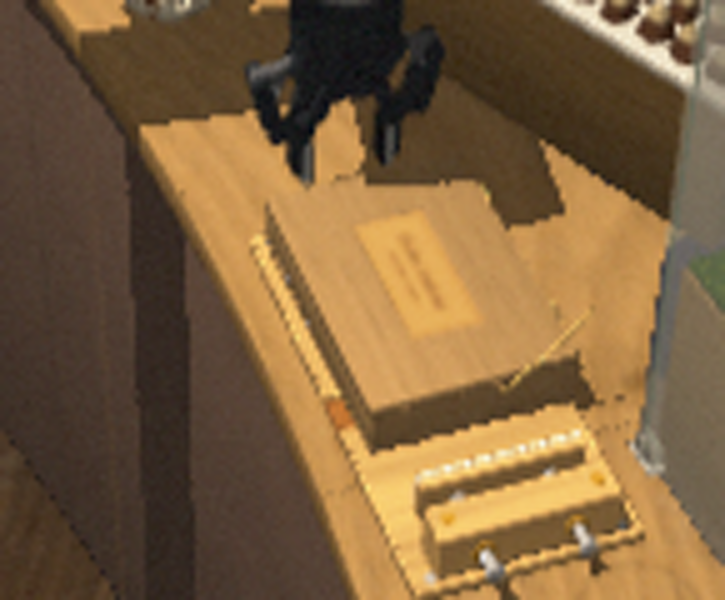

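Both fingers, at crop (303,170) and (387,155), stand left of the closed box and span its left end. I'll start the approach.

jog_arm --deltas '[{"dp": [-1, 0, 0], "twist": 0}, {"dp": [-1, 0, 0], "twist": 0}, {"dp": [-0.3, 0, 0], "twist": 0}, {"dp": [-0.3, 0, 0], "twist": 0}, {"dp": [-0.3, 0, 0], "twist": 0}, {"dp": [-0.3, 0, 0], "twist": 0}, {"dp": [-0.3, 0, 0], "twist": 0}, {"dp": [0, 0, 0], "twist": 0}]'

```text
clock: 10.85
position: [498.3, -19.4, 22.4]
orientation: [[-0.052, 0.999, 0.0], [0.999, 0.052, -0.0], [-0.0, 0.0, -1.0]]
contact_force: [0.4, -0.1, -0.1]
finger_gap: 0.599
grasp_force: 0.3
```

jog_arm --deltas '[{"dp": [-0.2, 0, 0], "twist": 0}, {"dp": [-0.2, 0, 0], "twist": 0}, {"dp": [-0.2, 0, 0], "twist": 0}, {"dp": [-0.2, 0, 0], "twist": 0}, {"dp": [-0.2, 0, 0], "twist": 0}]'

```text
clock: 11.35
position: [498.6, -29.1, 22.3]
orientation: [[-0.052, 0.999, -0.0], [0.999, 0.052, 0.0], [0.0, -0.0, -1.0]]
contact_force: [-0.6, 6.3, 2.7]
finger_gap: 0.601
grasp_force: 3.0
```

jog_arm --deltas '[{"dp": [-0.3, 0, 0], "twist": 0}, {"dp": [-0.3, 0, 0], "twist": 0}, {"dp": [-0.3, 0, 0], "twist": 0}, {"dp": [-0.3, 0, 0], "twist": 0}, {"dp": [-0.3, 0, 0], "twist": 0}, {"dp": [-0.3, 0, 0], "twist": 0}, {"dp": [-0.2, 0, 0], "twist": 0}]'

```text
clock: 12.05
position: [499.6, -49.1, 22.3]
orientation: [[-0.052, 0.999, -0.0], [0.999, 0.052, 0.0], [0.0, -0.0, -1.0]]
contact_force: [1.3, 6.2, 2.4]
finger_gap: 0.598
grasp_force: 3.0
```

The box is sliding with about 6 N of push. I'll measure the remaining gap and the squareness.

```bash
python3 - <<'E'
from cell import robot
from meas import *
s=robot.read_camera('side');t=robot.read_camera('top')
o=robot.get_obs();print(o['clock'],o['position'],o['contact_force'])
# expected lid corners: prior ones, shifted along board -y; TCP y minus wall ~ 5 mm
for Y in(-246,):
  R=np.array([[.9986,-.055],[.055,.9986]])
  org=np.array([503.5,-146.])
  W=lambda x,y,z=53:proj(s,np.r_[org+R@[x,y],z]);V=lambda x,y,z=53:proj(t,np.r_[org+R@[x,y],z])
  print('S front',*edge(s,W(-75,100),W(-75,-100),53,w=4));print('S right',*edge(s,W(-75,-100),W(67,-100),53,w=3.5,lo=.2))
  print('T front',*edge(t,V(-75,100),V(-75,-100),53,w=4));print('T right',*edge(t,V(-75,-100),V(67,-100),53,w=3.5))
cv2.imwrite('pics/s5.png',cv2.resize(s['image'][190:290,260:390,::-1],(780,600),interpolation=cv2.INTER_CUBIC))
E
```

```text
12.15 [499.64682917 -49.27421969  22.33119391] [-0.51256178  1.45663704  0.9055761 ]
S front [ 422.8 -154.4] -87.68 0.95
S right [ 501.8 -255.4] 2.99 2.68
T front [ 430.4 -161.4] 89.37 3.22
T right [ 503.4 -255.9] 3.01 0.28
```

View pics/s5.png

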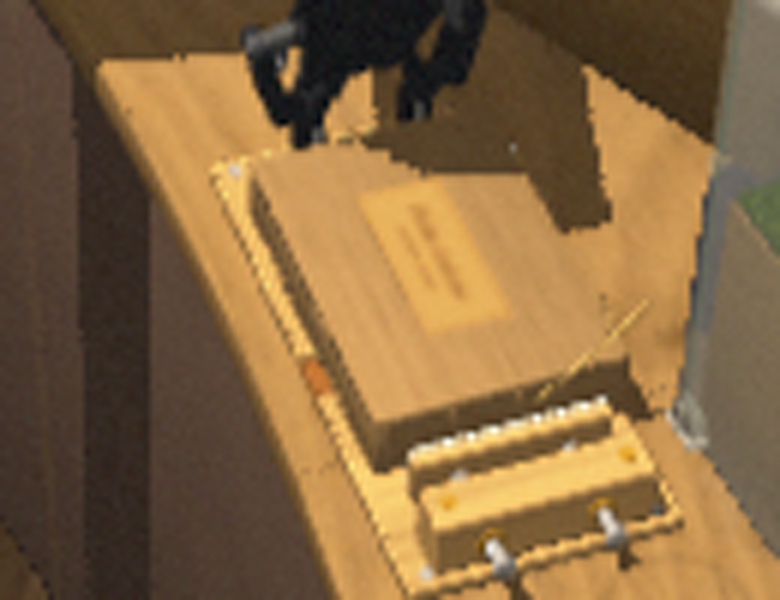

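The box's right edge is at y≈-255 with yaw 3.0°, so it's square to the board, with about 20-25 mm left to the plate. I'll advance carefully, watching for the +3 N step.

jog_arm --deltas '[{"dp": [-0.2, 0, 0], "twist": 0}, {"dp": [-0.2, 0, 0], "twist": 0}, {"dp": [-0.2, 0, 0], "twist": 0}, {"dp": [-0.2, 0, 0], "twist": 0}, {"dp": [-0.2, 0, 0], "twist": 0}, {"dp": [-0.2, 0, 0], "twist": 0}, {"dp": [-0.2, 0, 0], "twist": 0}]'

```text
clock: 12.85
position: [500.3, -63.0, 22.3]
orientation: [[-0.052, 0.999, -0.0], [0.999, 0.052, 0.0], [0.0, -0.0, -1.0]]
contact_force: [0.5, 6.3, 3.6]
finger_gap: 0.598
grasp_force: 3.0
```

jog_arm --deltas '[{"dp": [-0.1, 0, 0], "twist": 0}, {"dp": [-0.1, 0, 0], "twist": 0}, {"dp": [-0.1, 0, 0], "twist": 0}]'

```text
clock: 13.15
position: [500.5, -65.8, 22.3]
orientation: [[-0.052, 0.999, -0.0], [0.999, 0.052, 0.0], [0.0, -0.0, -1.0]]
contact_force: [0.1, 9.7, 3.1]
finger_gap: 0.6
grasp_force: 5.0
```

jog_arm --deltas '[{"dp": [-0.1, 0, 0], "twist": 0}, {"dp": [-0.1, 0, 0], "twist": 0}, {"dp": [-0.1, 0, 0], "twist": 0}]'

```text
clock: 13.45
position: [500.5, -68.5, 22.3]
orientation: [[-0.052, 0.999, -0.001], [0.999, 0.052, 0.001], [0.001, -0.001, -1.0]]
contact_force: [0.4, 11.4, 2.4]
finger_gap: 0.6
grasp_force: 5.9
```

The plate was met at TCP y≈-65 and is about 3.6 mm in. Another 4 mm brings it to about halfway.

jog_arm --deltas '[{"dp": [-0.1, 0, 0], "twist": 0}, {"dp": [-0.1, 0, 0], "twist": 0}, {"dp": [-0.1, 0, 0], "twist": 0}]'

```text
clock: 13.75
position: [500.6, -71.3, 22.3]
orientation: [[-0.052, 0.999, -0.001], [0.999, 0.052, 0.001], [0.001, -0.001, -1.0]]
contact_force: [0.6, 13.4, 3.7]
finger_gap: 0.607
grasp_force: 6.8
```

jog_arm --deltas '[{"dp": [-0.05, 0, 0], "twist": 0}, {"dp": [-0.05, 0, 0], "twist": 0}, {"dp": [0, 0, 0], "twist": 0}, {"dp": [0, 0, 0], "twist": 0}, {"dp": [0, 0, 0], "twist": 0}, {"dp": [0, 0, 0], "twist": 0}, {"dp": [0, 0, 0], "twist": 0}, {"dp": [0, 0, 0], "twist": 0}]'

```text
clock: 14.55
position: [500.7, -72.3, 22.3]
orientation: [[-0.052, 0.999, -0.001], [0.999, 0.052, 0.001], [0.001, -0.001, -1.0]]
contact_force: [0.7, 13.1, 2.2]
finger_gap: 0.604
grasp_force: 6.5
```

```bash
python3 - <<'E'
from cell import robot
from meas import *
s=robot.read_camera('side');t=robot.read_camera('top')
for k in range(3):
  o=robot.get_obs();print(o['clock'],o['position'],o['contact_force'])
T=lambda a:(a[0]/6+310-.4,a[1]/6+165-.4)
R=np.array([[.9986,-.052],[.052,.9986]]);org=np.array([504.5,-177.])
for n,c in(('S',s),('T',t)):
  W=lambda x,y,z=53:proj(c,np.r_[org+R@[x,y],z])
  print(n,'right',*edge(c,W(-75,-100),W(67,-100),53,w=3.5,lo=.2),'front',*edge(c,W(-75,100),W(-75,-100),53,w=3.5))
  b=np.array([500.5,-185.])
  Q=lambda x,y,z=45:proj(c,np.r_[b+R@[x,y],z])
  print('stopL',*edge(c,Q(-60,-119,48),Q(60,-119,48),48,w=2))
E
```

```text
14.65 [500.63936502 -72.26915833  22.28308858] [ 0.79397218 13.23811367  3.51692166]
14.65 [500.63936502 -72.26915833  22.28308858] [ 0.79397218 13.23811367  3.51692166]
14.65 [500.63936502 -72.26915833  22.28308858] [ 0.79397218 13.23811367  3.51692166]
S right [ 502.4 -286.3] 3.48 0.52 front [ 424.4 -181.5] -87.51 1.2
stopL [ 507.1 -306.8] 2.93 0.39
T right [ 496.  -284.9] 3.62 1.05 front [ 431.3 -191.3] -89.68 2.17
stopL [ 509.7 -304.1] 2.5 0.33
```

jog_arm --deltas '[{"dp": [0, 0, 0], "twist": 0}, {"dp": [0, 0, 0], "twist": 0}, {"dp": [0, 0, 0], "twist": 0}, {"dp": [0, 0, 0], "twist": 0}, {"dp": [0, 0, 0], "twist": 0}, {"dp": [0, 0, 0], "twist": 0}, {"dp": [0, 0, 0], "twist": 0}, {"dp": [0, 0, 0], "twist": 0}, {"dp": [0, 0, 0], "twist": 0}, {"dp": [0, 0, 0], "twist": 0}, {"dp": [0, 0, 0], "twist": 0}, {"dp": [0, 0, 0], "twist": 0}, {"dp": [0, 0, 0], "twist": 0}, {"dp": [0, 0, 0], "twist": 0}, {"dp": [0, 0, 0], "twist": 0}]'

```text
clock: 16.15
position: [500.7, -72.3, 22.3]
orientation: [[-0.052, 0.999, -0.001], [0.999, 0.052, 0.001], [0.001, -0.001, -1.0]]
contact_force: [0.6, 13.8, 3.9]
finger_gap: 0.596
grasp_force: 6.5
```

```bash
python3 - <<'E'
from cell import robot
o=robot.get_obs();print(o['clock'],o['position'],o['contact_force'])
print(robot.close_job())
E
```

```text
16.15 [500.69099247 -72.28510221  22.28010204] [ 0.5600668  13.83350355  3.89366004]
the job is handed in; nothing more can be done
None
```

The job is handed in at 16.2 s: the lid is shut, the box sits square against the plate, which is about 7.5–8 mm in (roughly 7.5 N on it, estimated from push force and travel), and the fingers are still pressing; no verdict was returned.

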